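# Reload the sample carrier from the parts crate and run it through the reader

## Robot

A 7-joint arm with a two-finger parallel gripper is mounted at the origin on the work surface. World frame = base frame: x ahead of the robot, y to its left, z up, the work surface at z = 0. Lengths are in m, angles in rad, forces in N, time in s.
With the tool pointing down it reaches from about 0.425 to 0.925 m from the base axis. Payload 6.8 kg.
Tool frame: the origin (TCP) lies midway between the tips of the shut fingers; the grasp point (between the pads) lies 19 mm behind it (bot.pinch_z is the distance from the TCP to the grasp point, in m); z points along the fingers, y is the line along which they close (so a half turn about z gives the same grasp; the last joint's range is limited). The gripper opens to 85 mm and grips with 20 to 120 N. Pads are 22 mm wide; open, the fingers measure 114 mm over their backs; the gripper's body (76 mm by 85 mm) begins 54 mm behind the grasp point. The pads swing forward as they close: fully open they stand 13 mm farther back than shut.
Start: joints at [-1.305, 0.477, 0.022, 1.555, -0.011, 1.109, -0.083], TCP at [0.246, 0.628, 0.231] pointing down, gripper open.
Joint ranges: [-2.96, 2.96], [-0.34, 2.1], [-1.41, 1.46], [0.24, 2.44], [-1.37, 4.51], [0.17, 1.92], [-2.96, 2.96]. Speed limits (rad/s): [2.39, 2.39, 3.14, 3.14, 3.14, 3.14, 3.14].

## Interface

Orientations are given as a unit quaternion [w, x, y, z].
In Python, from station import bot, imaging gives the robot as it stands. The module is installed in compiled form; this text tells all that it offers.
- The arm moves only by the tool carry_out, never from a script. Its argument "targets" is a list of rows, each a list of 5 numbers: the shift along the tool's x, y, z in cm, then the turn about the tool's z in degrees, then the opening, from -1 (shut) to 1 (fully open). In form: [[x, y, z, yaw, gripper], ...]. A call has 1 to 12 rows; each row shifts and turns the commanded pose from where the row before left it, along the tool's axes as they then stand; what a row does not reach is not made up. A row lasts 1/10 s, in which the tool goes at most 50 mm and 8.59 degrees, less where a joint would pass 70% of its speed; a pose out of reach is approached as far as the arm can. A call is refused whole if a number of a shift passes 5 or a number of a turn 8.59, either way. A call with a gripper value outside its range is refused whole. The fingers move at their own pace and stop on an object; "force" is the grip in N (left out, the last holds). Time passes only in rows, so rows that do not move let the fingers close. It gives the time, the measured TCP pose, the force, the opening and the grip force at its end, in the units of the state.
- bot.get_obs(): the state, without advancing time (a new reading comes with each control period).
- imaging.read_camera(name): name is "scene" or "top" or "wrist"; returns the picture (420x560x3 uint8, red, green, blue); there is no depth.
- imaging.calibration(name): a dict with "fx", "fy", "cx", "cy" (pixels), "extrinsics" (4x4, takes a point from world to camera coordinates). Camera axes: x right, y up, looking along -z (the intrinsics and any distortion apply to the point x, -y, -z); pixel columns grow to the right and rows downward; lengths in m; the calibration is good to about 2 mm. A picture is of the moment at which its call begins: read the wrist's pose just before it. calibration takes no time and is no camera call; for the wrist camera it gives the pose at the moment of the call.
- bot.hand_in(): hands the job in; it is judged then, once.
The state is a dict: "t": time; "q": joint angles; "joint_vel": joint speeds; "joint_torque": joint torques, N m; "eef_pos": TCP position; "tool_rot": TCP orientation; "contact_force": force on the tool from outside, world axes, zero at the start; "torque": the same for the moment, N m; "gripper_width": opening from 0.0 (shut) to 1.0 (fully open); "grasp_force": force on a finger pad.
Only numpy, scipy, OpenCV 4.12 (cv2) and the standard library are available. Lean on these libraries where they do the work, as an engineer would, in place of code of your own. Each camera call takes 0.05 s, during which the arm holds its last target. There are 200 camera calls.

## Task

First clear the carrier: put the old tins with plain white and black lids back in the parts crate; then pick the tins with yellow, red, green and blue lids (some may be missing) out of the crate and stand each upright, lid up, in the carrier pocket of its own colour, strictly in the order yellow, red, green, blue. When all are loaded, slide the carrier along the bench by its post, without lifting it, into the yellow outline, centred and square with it to within about a centimetre, press the green start button fully, and slide the carrier back, centred on its grey ring. Keep all the other parts in the crate and do not disturb the other things on the bench.

Things in the scene. Friction and masses are not known exactly. Their poses are not given: they have to be found in the camera images.
- crate: grey open parts crate standing fixed on the bench, 250 x 250 mm outside, 40 mm high, walls and floor 5 mm thick; origin at the centre of its underside, x and y along its sides
- tin_yellow: squat round sample tin with a yellow (1 black dot) lid, 36 mm diameter, 30 mm high; origin at the centre of its underside, z up to the lid; it lies somewhere among the parts in the crate, or is absent (None)
- tin_red: squat round sample tin with a red (2 black dots) lid, 36 mm diameter, 30 mm high; origin at the centre of its underside, z up to the lid; it lies somewhere among the parts in the crate, or is absent (None)
- tin_green: squat round sample tin with a green (3 black dots) lid, 36 mm diameter, 30 mm high; origin at the centre of its underside, z up to the lid; it lies somewhere among the parts in the crate, or is absent (None)
- tin_blue: squat round sample tin with a blue (4 black dots) lid, 36 mm diameter, 30 mm high; origin at the centre of its underside, z up to the lid; it lies somewhere among the parts in the crate, or is absent (None)
- tin_white: squat round sample tin with a plain white lid, 36 mm diameter, 30 mm high; origin at the centre of its underside, z up to the lid; left over from the last run in pocket 2 of the carrier
- tin_black: squat round sample tin with a plain black lid, 36 mm diameter, 30 mm high; origin at the centre of its underside, z up to the lid; left over from the last run in pocket 4 of the carrier
- coupling: brass pipe coupling standing upright, 35 mm diameter, 26 mm high; origin under its centre; stays in the crate
- clamp_knob: orange clamp knob, 38 mm diameter, 12 mm high with a 16 mm steel stub on top to 26 mm; origin under its centre; stays in the crate
- stopper: black rubber stopper, a cone 26 mm across below, 34 mm across on top, 28 mm high; origin under its centre; stays in the crate
- carrier: white square sample carrier lying loose on the bench in a round grey ring of 210 mm diameter (drawn, flat), 130 x 130 mm, rim and dividers 16 mm high and 4 mm thick, floor 4 mm (5 mm at the coloured dots); a steel square post 16 x 16 mm stands at its centre, sides parallel to the carrier's, top 70 mm above the bench, to pull it by; origin at the centre of its underside, z up
- pocket1 (a point): centre of the floor of the carrier's pocket 1, 59 x 59 mm, with a yellow floor and 1 large black dot; carrier coordinates x +31.5, y +31.5, z 4 mm
- pocket2 (a point): centre of the floor of the carrier's pocket 2, 59 x 59 mm, with a red floor and 2 large black dots; carrier coordinates x +31.5, y -31.5, z 4 mm
- pocket3 (a point): centre of the floor of the carrier's pocket 3, 59 x 59 mm, with a green floor and 3 large black dots; carrier coordinates x -31.5, y -31.5, z 4 mm
- pocket4 (a point): centre of the floor of the carrier's pocket 4, 59 x 59 mm, with a blue floor and 4 large black dots; carrier coordinates x -31.5, y +31.5, z 4 mm
- load_mark: round grey ring drawn on the bench, 210 mm diameter, flat, the carrier's place at the start and at the end; origin at its centre
- test_mark (a point): centre of the yellow square outline on the bench before the reader, 160 mm outside and 140 mm inside, flat (one can slide over it); axes along its sides, x points to the reader: low white fixed box 220 mm wide, with a ledge 45 mm high from x = 108 mm and a housing 85 mm high from x = 168 to 288 mm
- start (a joint): green start button on the reader's ledge: 0 released, 0.006 m fully down, springs back; about 5 N
- start_top (a point): centre of the top of the green start button (30 mm diameter, pressed straight down)
- jar: bystander: white jar, 50 mm diameter, 70 mm high; origin under its middle; leave alone
- reagent: bystander: amber reagent bottle, 60 mm diameter, 120 mm high; origin under its middle; leave alone
- beaker: bystander: small glass beaker, 60 mm diameter, 70 mm high; origin under its middle; leave alone
- spatula: bystander: spatula 170 mm long lying on the bench; origin under its middle; leave alone
- weight: bystander: brass weight with a knob, 36 mm diameter, 50 mm high; origin under its middle; leave alone

How it is judged:
By the outcome, as a careful person would: the job done as asked, in the order asked, and still so for the second after the job is handed in, with the robot touching nothing.
Of tin_yellow, tin_red, tin_green, tin_blue only 2 to 4 are there at a start; the rules pass over those that are not, and their reading is None.
At some moment in a run one of carrier, tin_yellow, tin_red, tin_green, tin_blue may be knocked a few centimetres aside while the robot is not near it.
Once in a run the grip may slacken for a moment while it holds something.
It also fails if it takes over 210 s, if anything falls off the work surface, if the arm or the gripper's body presses on something with over 40 N, if the wrist force passes 120 N, or if a joint passes its speed limit or range.

## Working session

There is one attempt and no reset: what is moved stays moved. The work goes in short steps, Python scripts to look and compute and a tool call to move; the robot and the scene stay as the last step left them, time stands still between calls to the robot, and variables do not carry over. Pictures are saved under pics/ and viewed, at most 14 in all, crops included, and the job is handed in when it is done.

Besides the shell and the picture viewer there is one more tool, called in YAML: its name, and indented under it one key for each argument. carry_out: Moves the arm, as the interface text tells. Its arguments: {"type":"object","properties":{"targets":{"type":"array"},"force":{"type":"number"}},"required":["targets"]}

```bash
mkdir -p pics
cat > h.py <<'E'
from station import bot, imaging
import numpy as np, cv2
def snap(n,f=None):
    c=imaging.calibration(n); im=imaging.read_camera(n)
    if f: cv2.imwrite('pics/'+f,cv2.cvtColor(im,cv2.COLOR_RGB2BGR))
    return im,c
def ray(c,u,v):
    E=np.array(c['extrinsics']); R=E[:3,:3]; t=E[:3,3]
    d=R.T@np.array([(u-c['cx'])/c['fx'],-(v-c['cy'])/c['fy'],-1.]); return -R.T@t,d
def onz(c,u,v,z):
    o,d=ray(c,u,v); return o+d*(z-o[2])/d[2]
def proj(c,p):
    E=np.array(c['extrinsics']); q=E[:3,:3]@np.array(p)+E[:3,3]
    return c['cx']+c['fx']*q[0]/-q[2], c['cy']-c['fy']*q[1]/-q[2]
E
python3 - <<'E'
from h import *
for n in ('top','scene','wrist'):
    im,c=snap(n,n+'0.png'); print(n,{k:(np.round(v,3).tolist()) for k,v in c.items()})
o=bot.get_obs(); print(o, bot.pinch_z)
E
```

```text
top {'fx': 413.535, 'fy': 413.535, 'cx': 279.889, 'cy': 205.501, 'extrinsics': [[0.013, -1.0, -0.002, -0.065], [0.995, 0.013, 0.096, -0.606], [-0.096, -0.004, 0.995, -1.004], [0.0, 0.0, 0.0, 1.0]]}
scene {'fx': 438.125, 'fy': 438.125, 'cx': 277.817, 'cy': 219.511, 'extrinsics': [[-0.215, 0.977, 0.003, 0.212], [-0.504, -0.114, 0.856, 0.225], [0.836, 0.183, 0.517, -1.659], [0.0, 0.0, 0.0, 1.0]]}
wrist {'fx': 306.26, 'fy': 306.26, 'cx': 270.376, 'cy': 207.428, 'extrinsics': [[0.365, 0.931, -0.001, -0.674], [-0.898, 0.352, -0.265, 0.034], [-0.247, 0.098, 0.964, -0.379], [0.0, 0.0, 0.0, 1.0]]}
{'t': 0.15, 'q': array([-1.30509965,  0.47759316,  0.02234966,  1.55621121, -0.01151038,
        1.10933269, -0.08310499]), 'joint_vel': array([-0.00011784, -0.00073191, -0.0022015 , -0.0026205 ,  0.00141483,
       -0.00053241,  0.000387  ]), 'joint_torque': array([ 2.52004844e-03, -5.96917319e+01,  1.60992432e+00, -2.81489700e+01,
        1.26426428e-02,  6.54348943e-03, -2.80567122e-05]), 'eef_pos': array([0.24631381, 0.6279565 , 0.23056612]), 'tool_rot': array([-8.67410083e-05,  1.85809323e-01,  9.82585566e-01, -7.02855990e-04]), 'contact_force': array([-0.2671926 , -0.02882074, -0.86414695]), 'torque': array([-0.00545099,  0.01708905,  0.05315579]), 'grasp_force': 0.0, 'gripper_width': 1.0027467551319174} 0.0187
```

View pics/top0.png

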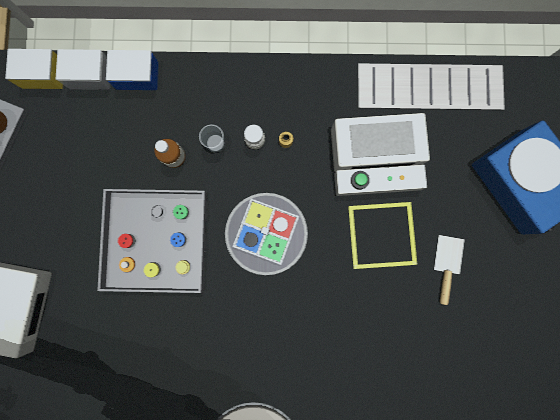

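View pics/scene0.png

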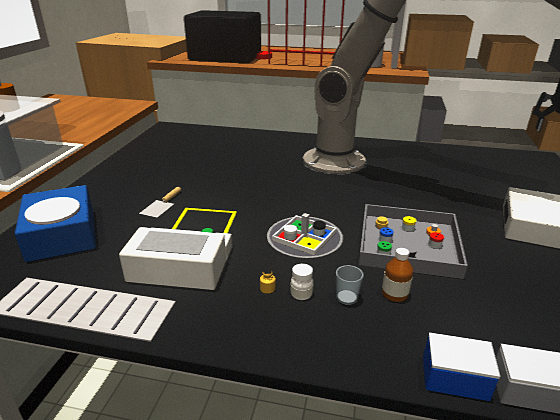

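Top view: crate centre about (152,241), carrier (265,234), yellow outline (383,235), button (361,180). Bystanders lie behind at rows 130–155. I'll enlarge the crate and carrier.

Run:
```python
import cv2
im=cv2.imread('pics/top0.png')[182:302,92:312]
cv2.imwrite('pics/crop0.png',cv2.resize(im,None,fx=3.6,fy=3.6,interpolation=cv2.INTER_CUBIC))
from h import *
c=imaging.calibration('top')
for n,u,v,z in [('crateTL',103,191,.04),('crateTR',204,191,.04),('crateBR',201,291,.04),('crateBL',99,291,.04),('ring',266,234,0),('ringL',225,234,0),('ringR',307,234,0),('outTL',349,207,0),('outTR',411,203,0),('outBR',416,264,0),('outBL',355,268,0),('btn',361,180,.05),('green',180.5,212,.035),('red',126,241,.035),('blue',178,240,.035),('knob',127,265,.03),('yellow',151,270,.035),('brass',182.5,268,.031),('grey',157,212,.035),('jar',254,135,.07)]:
    print(n,onz(c,u,v,z).round(4))
```

```text
crateTL [0.6357 0.3825 0.04  ]
crateTR [0.639  0.1317 0.04  ]
crateBR [0.3945 0.1314 0.04  ]
crateBL [0.3912 0.379  0.04  ]
ring [ 0.5356 -0.0225  0.    ]
ringL [0.5342 0.0822 0.    ]
ringR [ 0.537  -0.1271  0.    ]
outTL [ 0.6076 -0.2344  0.    ]
outTR [ 0.6201 -0.3937  0.    ]
outBR [ 0.4649 -0.4037  0.    ]
outBL [ 0.4527 -0.2492  0.    ]
btn [ 0.67   -0.2559  0.05  ]
green [0.5864 0.1893 0.035 ]
red [0.5129 0.3212 0.035 ]
blue [0.5171 0.193  0.035 ]
knob [0.4541 0.3177 0.03  ]
yellow [0.443  0.2565 0.035 ]
brass [0.4486 0.1804 0.031 ]
grey [0.5856 0.2477 0.035 ]
jar [0.7744 0.0082 0.07  ]
```

View pics/crop0.png

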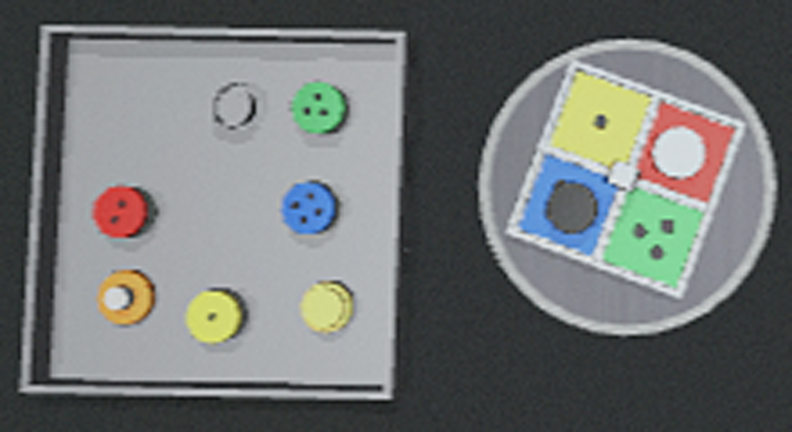

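All four coloured tins are there. In the crate are a grey ring-shaped part, the clamp knob and a brass part, and these stay. The carrier holds the white tin in the red pocket and the black tin in the blue pocket. Next is a reusable locator.

```bash
cat > loc.py <<'E'
from h import *
def masks(im):
    hsv=cv2.cvtColor(im,cv2.COLOR_RGB2HSV); H,S,V=[hsv[...,i].astype(int) for i in range(3)]
    sat=(S>110)&(V>70)
    return dict(yellow=sat&(H>=25)&(H<=34),red=sat&((H<6)|(H>172)),green=sat&(H>=50)&(H<=80),blue=sat&(H>=98)&(H<=125)),hsv
def blobs(m,amin):
    n,l,s,ce=cv2.connectedComponentsWithStats(m.astype(np.uint8)); return [(l==i,s[i,4],ce[i]) for i in range(1,n) if s[i,4]>=amin]
P=dict(yellow=(31.5,31.5),red=(31.5,-31.5),green=(-31.5,-31.5),blue=(-31.5,31.5))
def hull(m):
    p=np.argwhere(m)[:,::-1].astype(np.float32); return cv2.convexHull(p)
def tins(im,c,box=((.39,.64),(.13,.385)),z=.035,amin=60):
    out={}; M,_=masks(im)
    for k,m in M.items():
        for b,a,ce in blobs(m,amin):
            p=onz(c,*ce,z)
            if box[0][0]<p[0]<box[0][1] and box[1][0]<p[1]<box[1][1]:
                (u,v),r=cv2.minEnclosingCircle(hull(b)); q=onz(c,u,v,z); d=np.linalg.norm(onz(c,u+r,v,z)-q)*2
                out.setdefault(k,[]).append((q[:2].round(4),int(a),round(d,3)))
    return out
def carrier(im,c,near,rad=.12):
    M,_=masks(im); W=[];B=[]
    for k,m in M.items():
        bs=[b for b in blobs(m,25) if np.linalg.norm(onz(c,*b[2],.005)[:2]-near)<rad]
        if not bs: continue
        h=hull(np.any([b[0] for b in bs],axis=0)); (u,v),_,_=cv2.minAreaRect(h)
        W.append(onz(c,u,v,.006)[:2]); B.append(np.array(P[k])/1000)
    W=np.array(W);B=np.array(B); w=(W-W.mean(0))@[1,1j]; b=(B-B.mean(0))@[1,1j]
    s=(w*b.conj()).sum()/(abs(b)**2).sum(); a=np.angle(s)
    R=np.array([[np.cos(a),-np.sin(a)],[np.sin(a),np.cos(a)]]); t=W.mean(0)-R@B.mean(0)
    res=np.abs(W-(B@R.T+t)).max()
    return t.round(4),round(np.degrees(a),1),dict(n=len(W),scale=round(abs(s),3),res=round(res,4))
def pockets(t,deg):
    a=np.radians(deg); R=np.array([[np.cos(a),-np.sin(a)],[np.sin(a),np.cos(a)]])
    return {k:(R@np.array(v)/1000+t).round(4) for k,v in P.items()}
def tool():
    o=bot.get_obs(); w,x,y,z=o['tool_rot']
    R=np.array([[1-2*(y*y+z*z),2*(x*y-w*z)],[2*(x*y+w*z),1-2*(x*x+z*z)]]); ex=np.array([1-2*(y*y+z*z),2*(x*y+w*z)]); ey=np.array([2*(x*y-w*z),1-2*(x*x+z*z)])
    return o,ex,ey
def delta(x,y,z,ydeg=None):
    """shift in tool cm from here and turn to have closing axis at ydeg (world, mod 180)"""
    o,ex,ey=tool(); d=np.array([x,y])-o['eef_pos'][:2]; cur=np.degrees(np.arctan2(ey[1],ey[0]))
    turn=0 if ydeg is None else -((ydeg-cur+90)%180-90)
    return np.round([100*d@ex,100*d@ey,100*(o['eef_pos'][2]-z),turn],2)
E
python3 - <<'E'
from loc import *
im,c=snap('top')
for k,v in tins(im,c).items(): print(k,v)
t,a,i=carrier(im,c,np.array([.535,-.02])); print(t,a,i,pockets(t,a))
M,hsv=masks(im)
for b,ar,ce in blobs(M['green'],20): print('g',ce.round(1),ar,onz(c,*ce,.05).round(4))
for b,ar,ce in blobs(M['yellow'],100):
    r=cv2.minAreaRect(hull(b)); p=[onz(c,u,v,0)[:2] for u,v in cv2.boxPoints(r)]; print('y',ar,np.mean(p,0).round(4),np.array(p).round(3).tolist())
o,ex,ey=tool(); print(ex,ey, delta(.6,.25,.25,90))
E
```

```text
yellow [(array([0.4437, 0.2559]), 166, np.float64(0.036))]
red [(array([0.5141, 0.3236]), 168, np.float64(0.037))]
green [(array([0.5881, 0.1905]), 144, np.float64(0.035))]
blue [(array([0.5186, 0.1947]), 159, np.float64(0.036))]
[ 0.5427 -0.0217] -19.6 {'n': 2, 'scale': np.float64(1.001), 'res': np.float64(0.0)} {'yellow': array([ 0.5829, -0.0026]), 'red': array([ 0.5618, -0.0619]), 'green': array([ 0.5025, -0.0408]), 'blue': array([0.5236, 0.0185])}
g [361. 178.] 72 [ 0.6751 -0.256   0.05  ]
g [180.2 211.5] 144 [0.5864 0.1864 0.05  ]
y 494 [0.9498 0.6001] [[0.985, 0.679], [1.015, 0.547], [0.914, 0.521], [0.885, 0.652]]
y 345 [ 0.5477 -0.3804] [[0.617, -0.327], [0.636, -0.386], [0.478, -0.433], [0.459, -0.375]]
y 166 [0.442  0.2674] [[0.458, 0.286], [0.459, 0.25], [0.426, 0.249], [0.426, 0.284]]
[-0.93093722  0.36517925] [0.36517917 0.93093663] [-46.72 -22.28  -1.93 -21.42]
```

carry_out:
  targets:
    - [0,0,-0.5,8.59,1]
    - [0,0,-0.5,8.59,1]
    - [-1,0,-0.5,8.59,1]
    - [-2,0,-0.5,8.59,1]
    - [-3,0,-0.5,8.59,1]
    - [-4,-0.1,0,0,1]
    - [-4,-0.1,0,0,1]
    - [-4,-0.1,0,0,1]
    - [-4,-0.1,0,0,1]
    - [-4,-0.1,0,0,1]
    - [-4,-0.1,0,0,1]
    - [-4,-0.1,0,0,1]

```text
t: 1.4
eef_pos: [0.3999, 0.3256, 0.2563]
tool_rot: [-0.0, 0.533, 0.846, 0.0]
contact_force: [0.6, 0.4, -0.3]
gripper_width: 0.998
grasp_force: 0.0
```

carry_out:
  targets:
    - [-4,-0.1,0,0,1]
    - [-4,-0.1,0,0,1]
    - [-4,-0.1,0,0,1]
    - [-4,-0.1,0,0,1]
    - [-4,-0.1,0,0,1]
    - [-4,-0.1,0,0,1]
    - [-4,-0.1,0,0,1]
    - [-3,-0.1,0,0,1]
    - [-2,-0.1,0,0,1]
    - [-0.5,0,0,0,1]
    - [0,0,0,0,1]
    - [0,0,0,0,1]

```text
t: 2.6
eef_pos: [0.536, 0.0228, 0.2561]
tool_rot: [-0.0, 0.532, 0.847, 0.0]
contact_force: [-0.4, -0.6, 0.5]
gripper_width: 0.999
grasp_force: 0.0
```

```bash
sed -i 's/S>110/S>75/' loc.py
python3 - <<'E'
from loc import *
o,ex,ey=tool(); print(o['t'],o['eef_pos'],np.degrees(np.arctan2(ey[1],ey[0])))
im,c=snap('wrist','w1.png'); print(ray(c,280,210)[0])
for nm in ('wrist','top'):
    im,c=snap(nm)
    try: print(nm,carrier(im,c,np.array([.535,-.02])))
    except Exception as e: print(e)
    print(tins(im,c,box=((0,1),(-1,1))))
cv2.imwrite('pics/t1.png',im[...,::-1])
E
```

```text
2.6 [0.53595597 0.02276286 0.25608656] 25.728161666841537
[0.50607294 0.08278531 0.39884148]
wrist (array([ 0.5417, -0.0236]), np.float64(-19.7), {'n': 4, 'scale': np.float64(1.007), 'res': np.float64(0.0009)})
{'yellow': [(array([0.4512, 0.1785]), 874, np.float64(0.037)), (array([0.5776, 0.0032]), 1659, np.float64(0.069)), (array([ 0.5365, -0.2145]), 563, np.float64(0.098))], 'red': [(array([ 0.5564, -0.0532]), 638, np.float64(0.07))], 'green': [(array([0.5851, 0.1901]), 917, np.float64(0.04)), (array([ 0.5   , -0.0331]), 1524, np.float64(0.067))], 'blue': [(array([0.518 , 0.1943]), 996, np.float64(0.041)), (array([0.5209, 0.0222]), 1114, np.float64(0.071))]}
top (array([ 0.5415, -0.0264]), np.float64(-15.5), {'n': 4, 'scale': np.float64(0.919), 'res': np.float64(0.0126)})
{'yellow': [(array([0.9353, 0.5707]), 513, np.float64(0.146)), (array([ 0.5834, -0.0049]), 380, np.float64(0.069)), (array([ 0.5361, -0.3099]), 1119, np.float64(0.22)), (array([0.4436, 0.2577]), 122, np.float64(0.035))], 'red': [(array([ 0.5609, -0.0624]), 300, np.float64(0.073)), (array([0.5147, 0.3242]), 172, np.float64(0.037))], 'green': [(array([ 0.6753, -0.2585]), 123, np.float64(0.031)), (array([ 0.5014, -0.0419]), 437, np.float64(0.072))], 'blue': [(array([0.9428, 0.3225]), 193, np.float64(0.138)), (array([ 0.6883, -0.7052]), 2627, np.float64(0.28)), (array([0.5195, 0.0068]), 132, np.float64(0.06))]}
```

View pics/w1.png

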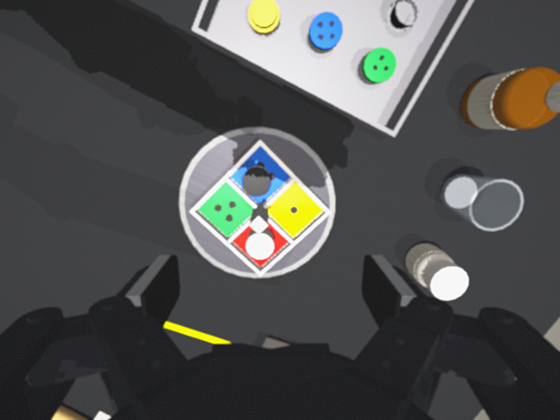

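Wrist view: the white lid is at (259,246) and the black lid at about (258,181). The post is near (259,220). The brass part in the crate has no dots, so it isn't the yellow tin.

Run:
```python
from loc import *
c=imaging.calibration('wrist'); im=cv2.imread('pics/w1.png'); g=cv2.cvtColor(im,cv2.COLOR_BGR2GRAY)
for n,(u,v) in dict(white=(259,246),black=(258,181)).items():
    x0,y0=u-24,v-24; r=cv2.resize(g[y0:y0+48,x0:x0+48],None,fx=4,fy=4,interpolation=cv2.INTER_CUBIC)
    h=cv2.HoughCircles(r,cv2.HOUGH_GRADIENT,1,30,param1=100,param2=12,minRadius=46,maxRadius=68)
    print(n,onz(c,u,v,.035).round(4))
    if h is not None:
        for q in h[0][:3]: print('  ',q/4+[x0,y0,0],onz(c,q[0]/4+x0,q[1]/4+y0,.035).round(4))
print(pockets(np.array([.5417,-.0236]),-19.7), 'post',onz(c,259.5,224,.07))
t=np.array([.555,-.064]); print(delta(.555,-.064,.1,25.3))
```

```text
white [ 0.5586 -0.0594  0.035 ]
   [259.125 248.625  16.   ] [ 0.5603 -0.0626  0.035 ]
   [253.375 243.625  16.   ] [ 0.5508 -0.0595  0.035 ]
   [247.375      238.375       15.47500038] [ 0.5409 -0.0564  0.035 ]
black [0.5217 0.0161 0.035 ]
   [260.875      187.625       15.47500038] [0.5283 0.0103 0.035 ]
{'yellow': array([ 0.582 , -0.0046]), 'red': array([ 0.5607, -0.0639]), 'green': array([ 0.5014, -0.0426]), 'blue': array([0.5227, 0.0167])} post [ 0.54270771 -0.02128283  0.07      ]
[-8.64 -2.06 15.62  0.46]
```

carry_out:
  targets:
    - [-3,-0.5,0,0,0.4]
    - [-3,-0.5,0,0,0.4]
    - [-2.64,-0.5,0,0,0.4]
    - [0,0,4,0,0.4]
    - [0,0,4,0,0.4]
    - [0,0,4,0,0.4]
    - [0,0,4,0,0.4]
    - [0,0,4,0,0.4]
    - [0,0,2.5,0,0.4]
    - [0,0,1.6,0,0.4]
    - [0,0,0,0,0.4]
  force: 40

```text
t: 3.85
eef_pos: [0.559, -0.0623, 0.0136]
tool_rot: [-0.001, 0.532, 0.847, -0.001]
contact_force: [-0.1, -1.0, 0.2]
gripper_width: 0.7
grasp_force: 0.0
```

carry_out:
  targets:
    - [0,0,0,0,-1]
    - [0,0,0,0,-1]
    - [0,0,0,0,-1]
    - [0,0,0,0,-1]
    - [0,0,0,0,-1]
    - [0,0,0,0,-1]

```text
t: 4.45
eef_pos: [0.5616, -0.0631, 0.017]
tool_rot: [0.001, 0.533, 0.846, 0.001]
contact_force: [-1.1, -0.2, 7.5]
gripper_width: 0.401
grasp_force: 40.3
```

carry_out:
  targets:
    - [0,0,-2,0,-1]
    - [0,0,-4,0,-1]
    - [0,0,-4,0,-1]
    - [3.5,1.1,0,0,-1]
    - [4,1.25,0,0,-1]
    - [4,1.25,0,0,-1]
    - [4,1.25,0,0,-1]
    - [4,1.25,0,0,-1]
    - [4,1.25,0,0,-1]
    - [4,1.25,0,0,-1]
    - [3.45,1.1,0,0,-1]
    - [0,0,0,0,-1]

```text
t: 5.65
eef_pos: [0.5121, 0.2652, 0.1156]
tool_rot: [-0.001, 0.529, 0.849, 0.002]
contact_force: [-0.3, 1.2, -1.5]
gripper_width: 0.403
grasp_force: 40.0
```

Run:
```python
from loc import *
im,c=snap('wrist','w2.png'); print(tins(im,c)); print(delta(.515,.258,.018))
im,c=snap('top'); print(carrier(im,c,np.array([.54,-.02])))
```

```text
{'yellow': [(array([0.4537, 0.3344]), 284, np.float64(0.023)), (array([0.443 , 0.2581]), 1702, np.float64(0.036)), (array([0.4512, 0.1896]), 1111, np.float64(0.033))], 'red': [(array([0.5128, 0.3245]), 1969, np.float64(0.037))], 'green': [(array([0.584 , 0.1925]), 826, np.float64(0.034))], 'blue': [(array([0.5221, 0.19  ]), 398, np.float64(0.026))]}
[-0.41  0.04  9.76  0.  ]
(array([ 0.5429, -0.0216]), np.float64(-19.8), {'n': 4, 'scale': np.float64(1.006), 'res': np.float64(0.0005)})
```

View pics/w2.png

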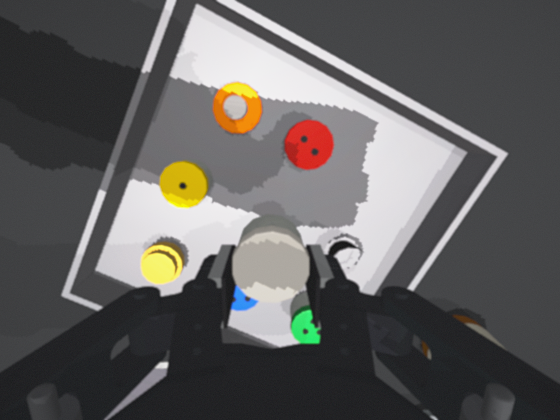

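carry_out:
  targets:
    - [-0.4,0,3,0,-1]
    - [0,0,3,0,-1]
    - [0,0,2.5,0,-1]
    - [0,0,1.2,0,-1]
    - [0,0,0,0,-1]
    - [0,0,0,0,0.15]
    - [0,0,0,0,0.15]
    - [0,0,0,0,0.15]
    - [0,0,-2,0,0.15]
    - [0,0,-4,0,0.15]
    - [0,0,-4,0,0.4]
    - [0,0,-4,0,0.4]

```text
t: 6.95
eef_pos: [0.5153, 0.2541, 0.1601]
tool_rot: [0.0, 0.533, 0.846, 0.0]
contact_force: [1.8, 0.4, -0.3]
gripper_width: 0.7
grasp_force: 0.0
```

carry_out:
  targets:
    - [-3,-1.5,0,0,0.4]
    - [-4,-2,0,0,0.4]
    - [-4,-2,0,0,0.4]
    - [-4,-2,0,0,0.4]
    - [-4,-1.5,0,0,0.4]
    - [-2,-0.5,0,0,0.4]
    - [0,0,0,0,0.4]
    - [0,0,0,0,0.4]

```text
t: 7.75
eef_pos: [0.5208, 0.024, 0.1586]
tool_rot: [0.0, 0.533, 0.846, 0.0]
contact_force: [-0.6, 0.6, 0.6]
gripper_width: 0.701
grasp_force: 0.0
```

Run:
```python
from loc import *
im,c=snap('wrist','w3.png'); print(carrier(im,c,np.array([.54,-.02])))
h,d=cv2.cvtColor(im,cv2.COLOR_RGB2HSV),None
im2,c2=snap('top'); print(tins(im2,c2)); print(delta(.523,.0177,.015,25.3))
print('white should be at px',proj(c2,[.512,.262,.035]), 'black px',proj(c,[.523,.0177,.035]))
cv2.imwrite('pics/t3.png',cv2.resize(im2[182:302,92:312,::-1],None,fx=3.6,fy=3.6))
```

```text
(array([ 0.5417, -0.0235]), np.float64(-19.7), {'n': 4, 'scale': np.float64(1.016), 'res': np.float64(0.0007)})
{'yellow': [(array([0.4438, 0.2563]), 175, np.float64(0.037))], 'red': [(array([0.5147, 0.3242]), 172, np.float64(0.037))], 'green': [(array([0.5876, 0.1915]), 111, np.float64(0.035))]}
[-0.8  -0.12 14.33  0.45]
white should be at px (np.float64(149.9611366655878), np.float64(241.68477602766558)) black px (np.float64(270.41301061257053), np.float64(208.16680606673714))
```

View pics/w3.png

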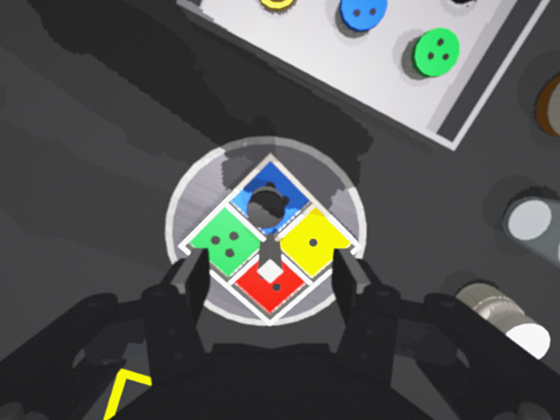

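Black lid at about (265,207), in line with the pocket centre. The white tin is gone from the red pocket.

carry_out:
  targets:
    - [-0.8,-0.3,2,0,0.4]
    - [0,0,4,0,0.4]
    - [0,0,4,0,0.4]
    - [0,0,3,0,0.4]
    - [0,0,1.3,0,0.4]
    - [0,0,0,0,0.4]
    - [0,0,0,0,-1]
    - [0,0,0,0,-1]
    - [0,0,0,0,-1]
    - [0,0,0,0,-1]
    - [0,0,0,0,-1]
    - [0,0,0,0,-1]

```text
t: 9.05
eef_pos: [0.5227, 0.0157, 0.0169]
tool_rot: [0.001, 0.533, 0.846, 0.001]
contact_force: [-1.2, 0.7, 7.5]
gripper_width: 0.402
grasp_force: 40.2
```

carry_out:
  targets:
    - [0,0,-2,0,-1]
    - [0,0,-4,0,-1]
    - [0,0,-4,0,-1]
    - [2.5,1.8,0,0,-1]
    - [3.2,2.4,0,0,-1]
    - [3.2,2.4,0,0,-1]
    - [3.2,2.4,0,0,-1]
    - [3.2,2.4,0,0,-1]
    - [3.2,2.4,0,0,-1]
    - [3.2,2.4,0,0,-1]
    - [2.9,1.9,0,0,-1]
    - [0,0,0,0,-1]

```text
t: 10.25
eef_pos: [0.5774, 0.3232, 0.1158]
tool_rot: [-0.001, 0.529, 0.849, 0.002]
contact_force: [-0.8, 0.9, -1.2]
gripper_width: 0.407
grasp_force: 40.1
```

Run:
```python
from loc import *
im,c=snap('wrist','w4.png'); print(tins(im,c)); print(delta(.578,.318,.018))
im,c=snap('top'); print(carrier(im,c,np.array([.54,-.02])))
```

```text
{'yellow': [(array([0.4439, 0.259 ]), 1799, np.float64(0.039)), (array([0.4543, 0.1905]), 1010, np.float64(0.035))], 'red': [(array([0.5134, 0.3255]), 1817, np.float64(0.037))], 'green': [(array([0.5911, 0.2095]), 138, np.float64(0.014))]}
[-0.13 -0.02  9.77  0.  ]
(array([ 0.5429, -0.0216]), np.float64(-19.7), {'n': 4, 'scale': np.float64(1.006), 'res': np.float64(0.0005)})
```

View pics/w4.png

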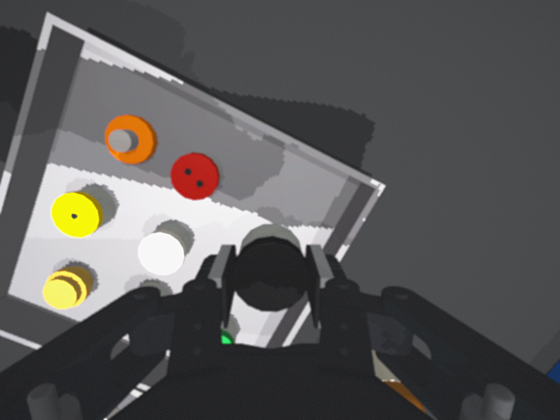

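The white tin stands in the crate at (161,253), and the black one is held over its free spot.

carry_out:
  targets:
    - [-0.1,0,3,0,-1]
    - [0,0,3,0,-1]
    - [0,0,2.5,0,-1]
    - [0,0,1.2,0,-1]
    - [0,0,0,0,-1]
    - [0,0,0,0,0.1]
    - [0,0,0,0,0.1]
    - [0,0,0,0,0.1]
    - [0,0,-2,0,0.1]
    - [0,0,-4,0,0.1]
    - [0,0,-4,-4,0.4]
    - [0,0,-4,-8.5,0.4]

```text
t: 11.55
eef_pos: [0.5785, 0.3144, 0.1601]
tool_rot: [0.0, 0.436, 0.9, -0.0]
contact_force: [0.1, 0.7, 0.3]
gripper_width: 0.7
grasp_force: 0.0
```

carry_out:
  targets:
    - [0,0,0,-8.5,0.4]
    - [0,0,0,-8.5,0.4]
    - [0,0,0,-8.5,0.4]
    - [0,0,0,-8.5,0.4]
    - [0,0,0,-8.5,0.4]
    - [0,0,0,-8.5,0.4]
    - [0,0,0,-8.5,0.4]
    - [0,0,0,-8.5,0.4]
    - [0,0,0,-8.5,0.4]
    - [3,0,0,0,0.4]
    - [4,0,0,0,0.4]
    - [3,0,0,0,0.4]

```text
t: 12.75
eef_pos: [0.4862, 0.2717, 0.1585]
tool_rot: [-0.0, -0.213, 0.977, -0.0]
contact_force: [0.7, -0.2, 0.9]
gripper_width: 0.703
grasp_force: 0.0
```

carry_out:
  targets:
    - [0,0,0,0,0.4]
    - [0,0,0,0,0.4]

```text
t: 12.95
eef_pos: [0.4881, 0.273, 0.1591]
tool_rot: [0.001, -0.213, 0.977, 0.0]
contact_force: [-0.2, 0.4, 0.6]
gripper_width: 0.697
grasp_force: 0.0
```

Run:
```python
from loc import *
print(bot.get_obs()['q'].round(2),bot.get_obs()['t'])
im,c=snap('wrist','w5.png'); print(tins(im,c)); print(delta(.4437,.257,.006,115.3))
im,c=snap('top','t5.png'); print(carrier(im,c,np.array([.54,-.02]))); print(tins(im,c))
```

```text
[-0.73  0.37  0.13  1.91 -0.06  0.86  1.44] 12.95
{'yellow': [(array([0.4483, 0.1855]), 1255, np.float64(0.035)), (array([0.4426, 0.2566]), 1202, np.float64(0.035))], 'red': [(array([0.5118, 0.3233]), 1133, np.float64(0.036))], 'green': [(array([0.5842, 0.1911]), 1088, np.float64(0.037))], 'blue': [(array([0.5162, 0.1953]), 1232, np.float64(0.037))]}
[ 4.78  0.39 15.31 -0.67]
(array([ 0.5429, -0.0216]), np.float64(-19.8), {'n': 4, 'scale': np.float64(1.007), 'res': np.float64(0.0005)})
{'yellow': [(array([0.4517, 0.1792]), 143, np.float64(0.034)), (array([0.4439, 0.2566]), 174, np.float64(0.037))], 'green': [(array([0.5878, 0.1902]), 159, np.float64(0.036))], 'blue': [(array([0.5188, 0.1948]), 168, np.float64(0.037))]}
```

carry_out:
  targets:
    - [2.4,0.2,0,-0.7,0.4]
    - [2.4,0.2,2,0,0.4]
    - [0,0,4,0,0.4]
    - [0,0,4,0,0.4]
    - [0,0,3,0,0.4]
    - [0,0,1.4,0,0.4]
    - [0,0,0,0,0.4]
    - [0,0,0,0,-1]
    - [0,0,0,0,-1]
    - [0,0,0,0,-1]
    - [0,0,0,0,-1]
    - [0,0,0,0,-1]

```text
t: 14.25
eef_pos: [0.4439, 0.2571, 0.0159]
tool_rot: [0.002, -0.219, 0.976, 0.001]
contact_force: [-0.5, -0.7, 7.8]
gripper_width: 0.405
grasp_force: 40.2
```

carry_out:
  targets:
    - [0,0,-2,0,-1]
    - [0,0,-4,0,-1]
    - [0,0,-4,0,-1]
    - [-0.2,-3,0,0,-1]
    - [-0.2,-4,0,0,-1]
    - [-0.2,-4,0,0,-1]
    - [-0.2,-4,0,0,-1]
    - [-0.2,-4,0,0,-1]
    - [-0.2,-4,0,0,-1]
    - [-0.2,-3.5,0,0,-1]
    - [0,-2,0,0,-1]
    - [0,0,0,0,-1]

```text
t: 15.45
eef_pos: [0.5782, 0.0005, 0.1149]
tool_rot: [0.001, -0.217, 0.976, -0.001]
contact_force: [-0.3, 0.9, -0.6]
gripper_width: 0.408
grasp_force: 40.1
```

Run:
```python
from loc import *
im,c=snap('wrist','w6.png'); print(carrier(im,c,np.array([.54,-.02]))); print(delta(.5826,-.0036,.0165,115.3))
im,c=snap('top','t6.png'); print(tins(im,c)); print(carrier(im,c,np.array([.54,-.02])))
```

```text
(array([ 0.5474, -0.0189]), np.float64(-18.3), {'n': 4, 'scale': np.float64(1.183), 'res': np.float64(0.0211)})
[-0.19 -0.82  9.81 -0.15]
{'yellow': [(array([0.4515, 0.1794]), 153, np.float64(0.035))], 'red': [(array([0.5147, 0.3242]), 172, np.float64(0.037))], 'green': [(array([0.5878, 0.1902]), 159, np.float64(0.036))], 'blue': [(array([0.5188, 0.1948]), 168, np.float64(0.037))]}
(array([ 0.5414, -0.0221]), np.float64(-17.5), {'n': 2, 'scale': np.float64(0.998), 'res': np.float64(0.0001)})
```

View pics/w6.png

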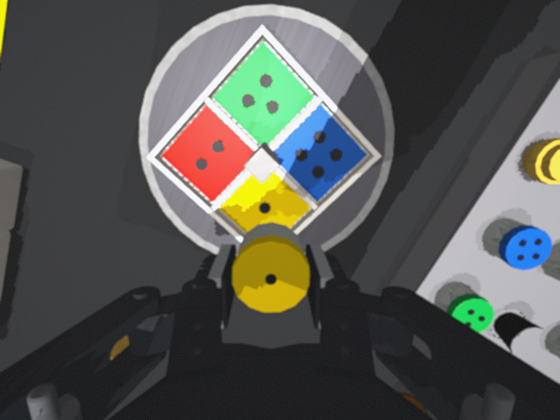

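carry_out:
  targets:
    - [-0.2,-0.8,3,0,-1]
    - [0,0,3,0,-1]
    - [0,0,2.5,0,-1]
    - [0,0,1.2,0,-1]
    - [0,0,0,0,-1]
    - [0,0,0,0,0.15]
    - [0,0,0,0,0.15]
    - [0,0,0,0,0.15]
    - [0,0,-2,0,0.15]
    - [0,0,-4,0,0.15]
    - [0,0,-4,0,0.4]
    - [0,0,-4,0,0.4]

```text
t: 16.75
eef_pos: [0.5823, -0.0019, 0.1595]
tool_rot: [0.0, -0.219, 0.976, -0.0]
contact_force: [1.2, 0.1, -1.2]
gripper_width: 0.698
grasp_force: 0.0
```

carry_out:
  targets:
    - [0,0,0,8.5,0.3]
    - [0,0,0,8.5,0.3]
    - [0,0,0,8.5,0.3]
    - [0,0,0,8.5,0.3]
    - [0,0,0,8.5,0.3]
    - [0,0,0,8.5,0.3]
    - [0,0,0,8.5,0.3]
    - [0,0,0,8.5,0.3]
    - [2,1.5,0,0,0.3]
    - [2.8,2,0,0,0.3]
    - [2.8,2,0,0,0.3]
    - [2.8,2,0,0,0.3]

```text
t: 17.95
eef_pos: [0.5566, 0.1251, 0.1581]
tool_rot: [0.0, 0.364, 0.931, 0.001]
contact_force: [-0.1, 0.2, -0.1]
gripper_width: 0.651
grasp_force: 0.0
```

carry_out:
  targets:
    - [2.8,2,0,0,0.3]
    - [2.8,2,0,0,0.3]
    - [2.8,2,0,0,0.3]
    - [2.8,2,0,0,0.3]
    - [2,1.5,0,0,0.3]
    - [0,0,0,0,0.3]
    - [0,0,0,0,0.3]

```text
t: 18.65
eef_pos: [0.524, 0.2835, 0.1578]
tool_rot: [0.0, 0.363, 0.932, 0.0]
contact_force: [0.7, -0.2, 0.6]
gripper_width: 0.651
grasp_force: 0.0
```

Run:
```python
from loc import *
print(bot.get_obs()['t'])
im,c=snap('wrist','w7.png'); print(tins(im,c)); print(delta(.5135,.324,.0155,47))
im,c=snap('top','t7.png'); print(carrier(im,c,np.array([.54,-.02]))); print(tins(im,c))
cv2.imwrite('pics/t7c.png',cv2.resize(im[182:302,92:312,::-1],None,fx=3.6,fy=3.6,interpolation=cv2.INTER_CUBIC))
```

```text
18.65
{'yellow': [(array([0.4505, 0.1893]), 941, np.float64(0.034))], 'red': [(array([0.5128, 0.3244]), 1352, np.float64(0.036))], 'green': [(array([0.5851, 0.1926]), 966, np.float64(0.035))], 'blue': [(array([0.5167, 0.1967]), 461, np.float64(0.036))]}
[ 3.63  2.33 14.23  0.29]
(array([ 0.5428, -0.0216]), np.float64(-19.8), {'n': 4, 'scale': np.float64(1.007), 'res': np.float64(0.0006)})
{'yellow': [(array([0.4517, 0.1792]), 142, np.float64(0.034))], 'green': [(array([0.5878, 0.1903]), 158, np.float64(0.036))], 'blue': [(array([0.519 , 0.1951]), 169, np.float64(0.037))]}
```

View pics/t7c.png

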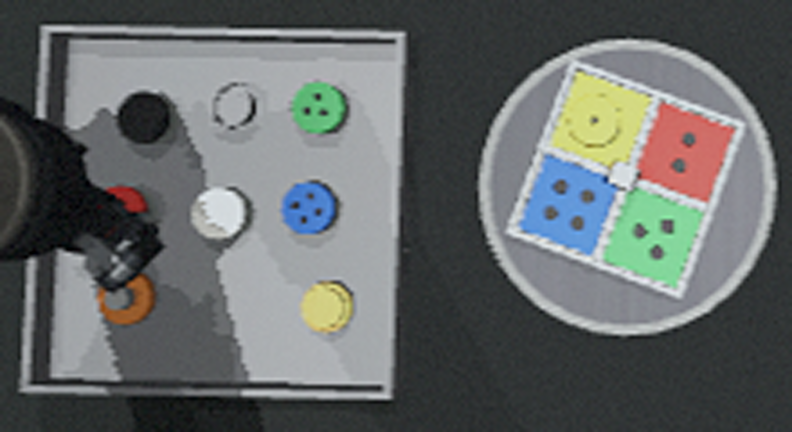

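Top crop: yellow stands in its pocket at about (594,118). White (220,213) and black (144,117) stand upright in the crate.

carry_out:
  targets:
    - [1.8,1.15,0,0,0.3]
    - [1.8,1.15,2,0,0.3]
    - [0,0,4,0,0.3]
    - [0,0,4,0,0.3]
    - [0,0,3,0,0.3]
    - [0,0,1.2,0,0.3]
    - [0,0,0,0,0.3]
    - [0,0,0,0,-1]
    - [0,0,0,0,-1]
    - [0,0,0,0,-1]
    - [0,0,0,0,-1]
    - [0,0,0,0,-1]

```text
t: 19.95
eef_pos: [0.5147, 0.3251, 0.0173]
tool_rot: [0.001, 0.364, 0.931, 0.001]
contact_force: [0.3, -1.6, 7.6]
gripper_width: 0.4
grasp_force: 40.5
```

carry_out:
  targets:
    - [0,0,-2,0,-1]
    - [0,0,-4,0,-1]
    - [0,0,-4,7,-1]
    - [0,0,0,7,-1]
    - [0,0,0,8,-1]
    - [-3,-1,0,0,-1]
    - [-4,-1.3,0,0,-1]
    - [-4,-1.3,0,0,-1]
    - [-4,-1.3,0,0,-1]
    - [-4,-1.3,0,0,-1]
    - [-4,-1.3,0,0,-1]
    - [-4,-1.3,0,0,-1]

```text
t: 21.15
eef_pos: [0.5493, 0.0415, 0.116]
tool_rot: [0.0, 0.535, 0.845, 0.001]
contact_force: [0.8, 0.4, -1.0]
gripper_width: 0.406
grasp_force: 40.1
```

carry_out:
  targets:
    - [-4,-1.3,0,0,-1]
    - [-3,-1,0,0,-1]
    - [-2,-0.6,0,0,-1]
    - [0,0,0,0,-1]
    - [0,0,0,0,-1]

```text
t: 21.65
eef_pos: [0.5615, -0.0507, 0.1157]
tool_rot: [0.0, 0.535, 0.845, 0.0]
contact_force: [-0.8, 0.5, -0.9]
gripper_width: 0.403
grasp_force: 40.1
```

Run:
```python
from loc import *
print(delta(.5613,-.0629,.0165,25.3))
im,c=snap('wrist','w8.png'); print(carrier(im,c,np.array([.54,-.02])))
im,c=snap('top','t8.png'); print(tins(im,c)); print(carrier(im,c,np.array([.54,-.02])))
```

```text
[-1.09 -0.54  9.92 -0.01]
(array([ 0.5451, -0.0276]), np.float64(-18.2), {'n': 4, 'scale': np.float64(1.162), 'res': np.float64(0.0186)})
{'yellow': [(array([0.4515, 0.1794]), 153, np.float64(0.035))], 'green': [(array([0.5876, 0.1903]), 159, np.float64(0.036))], 'blue': [(array([0.5188, 0.1948]), 167, np.float64(0.037))]}loc.py:27: RuntimeWarning: Mean of empty slice.
  W=np.array(W);B=np.array(B); w=(W-W.mean(0))@[1,1j]; b=(B-B.mean(0))@[1,1j]
  ret = ret.dtype.type(ret / rcount)
Traceback (most recent call last):
  File "loc.py", line 27, in carrier
    W=np.array(W);B=np.array(B); w=(W-W.mean(0))@[1,1j]; b=(B-B.mean(0))@[1,1j]
                                   ~~~~~~~~~~~~~^~~~~~~
ValueError: matmul: Input operand 1 has a mismatch in its core dimension 0, with gufunc signature (n?,k),(k,m?)->(n?,m?) (size 2 is different from 0)
```

View pics/w8.png

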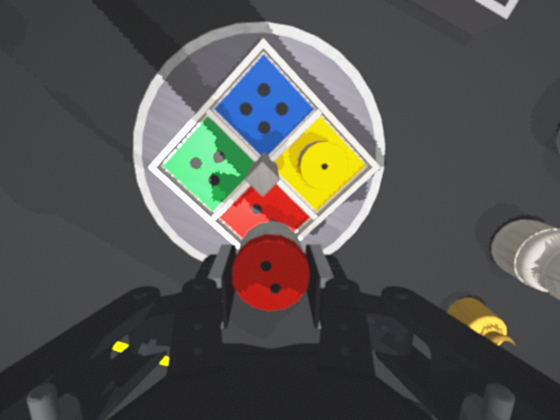

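Red is held over its pocket, and the carrier and the yellow tin haven't moved.

carry_out:
  targets:
    - [-1.1,-0.5,3,0,-1]
    - [0,0,3,0,-1]
    - [0,0,2.5,0,-1]
    - [0,0,1.3,0,-1]
    - [0,0,0,0,-1]
    - [0,0,0,0,0.15]
    - [0,0,0,0,0.15]
    - [0,0,0,0,0.15]
    - [0,0,-2,0,0.15]
    - [0,0,-4,0,0.15]
    - [0,0,-4,-7.5,0.3]
    - [0,0,-4,-7.5,0.3]

```text
t: 22.95
eef_pos: [0.5615, -0.0631, 0.1592]
tool_rot: [0.0, 0.418, 0.909, -0.0]
contact_force: [0.6, -0.1, -0.1]
gripper_width: 0.651
grasp_force: 0.0
```

carry_out:
  targets:
    - [2,2,0,0,0.3]
    - [2.7,2.8,0,0,0.3]
    - [2.7,2.8,0,0,0.3]
    - [2.7,2.8,0,0,0.3]
    - [2.7,2.8,0,0,0.3]
    - [2,2,0,0,0.3]
    - [1,1,0,0,0.3]
    - [0,0,0,0,0.3]
    - [0,0,0,0,0.3]

```text
t: 23.85
eef_pos: [0.583, 0.1604, 0.1575]
tool_rot: [0.0, 0.421, 0.907, -0.0]
contact_force: [-0.2, -1.0, 0.3]
gripper_width: 0.647
grasp_force: 0.0
```

Run:
```python
from loc import *
print(bot.get_obs()['t'])
im,c=snap('wrist','w9.png'); print(tins(im,c)); print(delta(.5865,.191,.0155,40))
im,c=snap('top','t9.png'); print(carrier(im,c,np.array([.54,-.02]))); print(tins(im,c))
```

```text
23.85
{'green': [(array([0.5861, 0.1911]), 1257, np.float64(0.036))], 'blue': [(array([0.5176, 0.1954]), 1433, np.float64(0.037))]}
[ 2.16  2.29 14.2   0.17]
(array([ 0.5428, -0.0217]), np.float64(-19.7), {'n': 4, 'scale': np.float64(1.003), 'res': np.float64(0.0003)})
{'blue': [(array([0.5184, 0.1954]), 159, np.float64(0.037))]}
```

carry_out:
  targets:
    - [1.1,1.15,0,0,0.3]
    - [1.1,1.15,2,0,0.3]
    - [0,0,4,0,0.3]
    - [0,0,4,0,0.3]
    - [0,0,3,0,0.3]
    - [0,0,1.2,0,0.3]
    - [0,0,0,0,0.3]
    - [0,0,0,0,-1]
    - [0,0,0,0,-1]
    - [0,0,0,0,-1]
    - [0,0,0,0,-1]
    - [0,0,0,0,-1]

```text
t: 25.15
eef_pos: [0.5877, 0.1944, 0.0172]
tool_rot: [0.001, 0.42, 0.907, 0.001]
contact_force: [-0.8, -0.2, 6.8]
gripper_width: 0.405
grasp_force: 40.5
```

carry_out:
  targets:
    - [0,0,-2,0,-1]
    - [0,0,-4,0,-1]
    - [0,0,-4,-7,-1]
    - [0,0,0,-8.5,-1]
    - [0,0,0,-8.5,-1]
    - [0,0,0,-8.5,-1]
    - [0,0,0,-8.5,-1]
    - [0,0,0,-8.5,-1]
    - [0,0,0,-8.5,-1]
    - [0,0,0,-8.5,-1]
    - [0,0,0,-8.5,-1]
    - [2,-2,0,0,-1]

```text
t: 26.35
eef_pos: [0.5774, 0.1714, 0.116]
tool_rot: [0.001, -0.224, 0.975, 0.001]
contact_force: [0.1, 0.1, -0.5]
gripper_width: 0.404
grasp_force: 40.0
```

carry_out:
  targets:
    - [2.8,-2.8,0,0,-1]
    - [2.8,-2.8,0,0,-1]
    - [2.8,-2.8,0,0,-1]
    - [2.8,-2.8,0,0,-1]
    - [2.4,-2.2,0,0,-1]
    - [1.5,-1.5,0,0,-1]
    - [0,0,0,0,-1]
    - [0,0,0,0,-1]

```text
t: 27.15
eef_pos: [0.5042, -0.032, 0.1158]
tool_rot: [0.001, -0.219, 0.976, 0.0]
contact_force: [-0.2, 0.2, 0.4]
gripper_width: 0.404
grasp_force: 40.0
```

Run:
```python
from loc import *
print(delta(.502,-.0416,.0165,115.3))
im,c=snap('wrist','w10.png'); cv2.imwrite('pics/w10.png',im[...,::-1])
```

```text
[ 0.61 -0.78  9.93 -0.03]
```

View pics/w10.png

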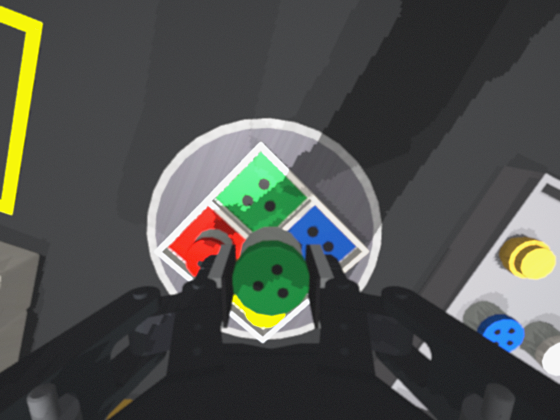

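Green is held over its pocket, and the yellow and red tins are in place.

carry_out:
  targets:
    - [0.6,-0.8,3,0,-1]
    - [0,0,3,0,-1]
    - [0,0,2.5,0,-1]
    - [0,0,1.3,0,-1]
    - [0,0,0,0,-1]
    - [0,0,0,0,0.15]
    - [0,0,0,0,0.15]
    - [0,0,0,0,0.15]
    - [0,0,-2,0,0.15]
    - [0,0,-4,0,0.15]
    - [0,0,-4,7,0.3]
    - [0,0,-4,8.3,0.3]

```text
t: 28.4
eef_pos: [0.5018, -0.0419, 0.1593]
tool_rot: [0.0, -0.085, 0.996, 0.0]
contact_force: [0.3, 0.7, -0.5]
gripper_width: 0.656
grasp_force: 0.0
```

carry_out:
  targets:
    - [0,0,0,8.3,0.3]
    - [0,0,0,8.3,0.3]
    - [0,0,0,8.3,0.3]
    - [0,0,0,8.3,0.3]
    - [0,0,0,8.3,0.3]
    - [0,0,0,8.3,0.3]
    - [0,0,0,8.3,0.3]
    - [0,0,0,8.3,0.3]
    - [0,0,0,8.3,0.3]
    - [2,1.1,0,0,0.3]
    - [3,1.7,0,0,0.3]
    - [3,1.7,0,0,0.3]

```text
t: 29.6
eef_pos: [0.5085, 0.0505, 0.1579]
tool_rot: [0.0, 0.536, 0.845, 0.001]
contact_force: [1.1, -0.4, -0.6]
gripper_width: 0.65
grasp_force: 0.0
```

carry_out:
  targets:
    - [3,1.7,0,0,0.3]
    - [3,1.7,0,0,0.3]
    - [3,1.7,0,0,0.3]
    - [2,1,0,0,0.3]
    - [0,0,0,0,0.3]
    - [0,0,0,0,0.3]

```text
t: 30.2
eef_pos: [0.5163, 0.1753, 0.1575]
tool_rot: [0.0, 0.534, 0.845, 0.0]
contact_force: [0.7, -1.2, -0.3]
gripper_width: 0.65
grasp_force: 0.0
```

Run:
```python
from loc import *
print(bot.get_obs()['t'])
im,c=snap('wrist','w11.png'); print(tins(im,c)); print(delta(.518,.1955,.0155,25.3))
im,c=snap('top','t11.png'); print(carrier(im,c,np.array([.54,-.02]))); print(tins(im,c))
```

```text
30.2
{'yellow': [(array([0.457 , 0.3168]), 671, np.float64(0.033))], 'blue': [(array([0.5171, 0.1955]), 1268, np.float64(0.036))]}
[ 1.85e+00  1.05e+00  1.42e+01 -1.00e-02]
(array([ 0.5427, -0.0218]), np.float64(-19.7), {'n': 4, 'scale': np.float64(1.0), 'res': np.float64(0.0001)})
{'blue': [(array([0.5192, 0.1935]), 131, np.float64(0.036))]}
```

carry_out:
  targets:
    - [0.9,0.5,0,0,0.3]
    - [0.9,0.5,2,0,0.3]
    - [0,0,4,0,0.3]
    - [0,0,4,0,0.3]
    - [0,0,3,0,0.3]
    - [0,0,1.2,0,0.3]
    - [0,0,0,0,0.3]
    - [0,0,0,0,-1]
    - [0,0,0,0,-1]
    - [0,0,0,0,-1]
    - [0,0,0,0,-1]
    - [0,0,0,0,-1]

```text
t: 31.5
eef_pos: [0.5192, 0.1964, 0.017]
tool_rot: [0.001, 0.535, 0.845, 0.001]
contact_force: [-0.9, 0.2, 7.6]
gripper_width: 0.401
grasp_force: 40.5
```

carry_out:
  targets:
    - [0,0,-2,0,-1]
    - [0,0,-4,0,-1]
    - [0,0,-4,0,-1]
    - [-2,-1,0,0,-1]
    - [-3,-1.3,0,0,-1]
    - [-3,-1.3,0,0,-1]
    - [-3,-1.3,0,0,-1]
    - [-3,-1.3,0,0,-1]
    - [-1.6,-0.7,0,0,-1]
    - [0,0,0,0,-1]
    - [0,0,0,0,-1]

```text
t: 32.6
eef_pos: [0.5223, 0.0258, 0.1157]
tool_rot: [0.0, 0.535, 0.845, 0.001]
contact_force: [-0.0, -0.5, -0.4]
gripper_width: 0.401
grasp_force: 40.1
```

Run:
```python
from loc import *
print(delta(.523,.0177,.0165,25.3))
im,c=snap('wrist','w12.png'); print(proj(c,[.5423,-.0226,.07])); 
M,h=masks(im)
for k in M: print(k,[(b[1],b[2].round(0)) for b in blobs(M[k],150)])
im,c=snap('top','t12.png'); print(tins(im,c,box=((.4,.7),(-.15,.4))))
```

```text
[-0.77 -0.28  9.92  0.01]
(np.float64(267.84585756029577), np.float64(301.2174624430553))
yellow [(np.int32(1051), array([332., 247.]))]
red [(np.int32(1543), array([266., 319.]))]
green [(np.int32(1225), array([204., 248.]))]
blue [(np.int32(2952), array([267., 206.])), (np.int32(4335), array([270., 273.]))]
{'yellow': [(array([ 0.5834, -0.0049]), 325, np.float64(0.069))], 'red': [(array([ 0.5599, -0.0629]), 465, np.float64(0.073))], 'green': [(array([ 0.5014, -0.0419]), 463, np.float64(0.072))], 'blue': [(array([0.5172, 0.0006]), 115, np.float64(0.055))]}
```

carry_out:
  targets:
    - [-0.8,-0.3,3,0,-1]
    - [0,0,3,0,-1]
    - [0,0,2.5,0,-1]
    - [0,0,1.3,0,-1]
    - [0,0,0,0,-1]
    - [0,0,0,0,0.15]
    - [0,0,0,0,0.15]
    - [0,0,0,0,0.15]
    - [0,0,-2,0,0.15]
    - [0,0,-4,0,0.15]
    - [0,0,-4,0,0.3]
    - [0,0,-4,0,0.3]

```text
t: 33.9
eef_pos: [0.5228, 0.0167, 0.1593]
tool_rot: [0.0, 0.535, 0.845, 0.0]
contact_force: [0.6, 0.7, -0.1]
gripper_width: 0.647
grasp_force: 0.0
```

carry_out:
  targets:
    - [3,2,-2,0,0.3]
    - [3,2,-2,0,0.3]
    - [0,0,0,0,0.3]
    - [0,0,0,0,0.3]

```text
t: 34.3
eef_pos: [0.5336, 0.0891, 0.1981]
tool_rot: [0.0, 0.534, 0.846, 0.001]
contact_force: [-1.0, -1.5, -0.4]
gripper_width: 0.648
grasp_force: 0.0
```

Run:
```python
from loc import *
im,c=snap('wrist','w13.png'); print(carrier(im,c,np.array([.54,-.02]))); print(delta(.5423,-.0226,.0,25.3), tool()[0]['eef_pos'])
im2,c2=snap('top','t13.png'); print(carrier(im2,c2,np.array([.54,-.02])))
# yellow outline & button from top
M,h=masks(im2)
for k in('yellow','green'):
  for b,a,ce in blobs(M[k],40):
    p=onz(c2,*ce,0)
    if p[1]<-.2 and p[0]<.8:
        if k=='yellow':
            hu=hull(b)[:,0]; q=np.array([onz(c2,u,v,0)[:2] for u,v in hu])*1000
            r=cv2.minAreaRect(q.astype(np.float32)); print('outline',a,r)
        else: print('btn',a,[onz(c2,*ce,z).round(4) for z in(.045,.055)])
cv2.imwrite('pics/t13c.png',cv2.resize(np.vstack([im2[160:300,210:450]])[...,::-1],None,fx=3.3,fy=3.3,interpolation=cv2.INTER_CUBIC))
```

```text
(array([ 0.5413, -0.0245]), np.float64(-20.1), {'n': 4, 'scale': np.float64(1.008), 'res': np.float64(0.0009)})
[-10.36  -3.88  19.74   0.03] [0.53305386 0.0876641  0.19739015]
(array([ 0.5428, -0.0218]), np.float64(-19.7), {'n': 4, 'scale': np.float64(1.003), 'res': np.float64(0.0003)})
outline 1123 ((537.5623779296875, -318.75299072265625), (161.33340454101562, 163.398681640625), 4.7183356285095215)
btn 124 [array([ 0.6741, -0.2566,  0.045 ]), array([ 0.6724, -0.2546,  0.055 ])]
```

View pics/w13.png

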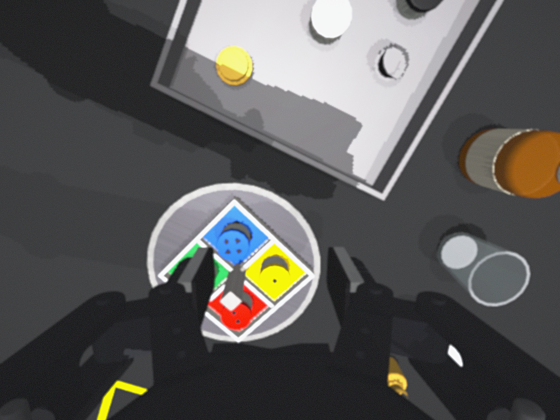

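Wrist view: all four lids sit in their own pockets, dots visible, and the post top is at about (232,299). From the top view, the outline centre is (0.5376, -0.3188) at 4.7°. The measured size of 161 x 163 mm fits the given 160 mm.

carry_out:
  targets:
    - [0,0,0,-7.5,0.3]
    - [0,0,0,-7.5,0.3]
    - [0,0,0,-7.5,0.3]
    - [0,0,0,-7.5,0.3]
    - [0,0,0,-7.5,0.3]
    - [0,0,0,-7.5,0.3]
    - [-1.5,-3,0,0,0.3]
    - [-1.5,-3,0,0,0.3]
    - [-1,-2.5,2,0,0.3]
    - [-0.6,-1.5,4,0,0.3]
    - [0,0,4,0,0.3]
    - [0,0,0,0,0.3]
  force: 70

```text
t: 35.6
eef_pos: [0.5382, -0.0237, 0.0925]
tool_rot: [-0.005, 0.172, 0.985, -0.002]
contact_force: [-0.5, 0.1, 1.4]
gripper_width: 0.652
grasp_force: 0.0
```

Run:
```python
from loc import *
print(tool()[0]['eef_pos'],delta(.5423,-.0226,.042,70.3), tool()[0]['q'].round(2))
im,c=snap('wrist','w14.png'); print(carrier(im,c,np.array([.54,-.02])),proj(c,[.5423,-.0226,.07]))
# ring: from initial top picture, bright rim hull
im=cv2.imread('pics/top0.png'); c=imaging.calibration('top'); g=cv2.cvtColor(im,cv2.COLOR_BGR2GRAY)
m=(g[185:285,215:318]>75).astype(np.uint8); n,l,s,ce=cv2.connectedComponentsWithStats(m); i=1+s[1:,4].argmax(); p=hull(l==i)[:,0]+[215,185]
q=np.array([onz(c,u,v,0)[:2] for u,v in p])*1000; print('ring',cv2.fitEllipse(q.astype(np.float32)),cv2.minEnclosingCircle(q.astype(np.float32)))
```

```text
[ 0.53816101 -0.02370253  0.09248175] [-0.35  0.24  5.05 -0.17] [-0.31  0.45  0.3   2.01 -0.2   0.72  1.34]
(array([ 0.5417, -0.0227]), np.float64(-19.9), {'n': 4, 'scale': np.float64(1.026), 'res': np.float64(0.0016)}) (np.float64(275.7498752559347), np.float64(250.6956607866367))
ring ((537.7724609375, -22.181594848632812), (210.88572692871094, 212.3254852294922), 11.799920082092285) ((537.3754272460938, -22.171545028686523), 106.53952026367188)
```

carry_out:
  targets:
    - [-0.35,0.2,0,0,0.3]
    - [0,0,2,0,0.3]
    - [0,0,2,0,0.3]
    - [0,0,1,0,0.3]
    - [0,0,0,0,0.3]
    - [0,0,0,0,-1]
    - [0,0,0,0,-1]
    - [0,0,0,0,-1]
    - [0,0,0,0,-1]
    - [0,0,0,0,-1]
    - [0,0,0,0,-1]
    - [0,0,0,0,-1]
  force: 70

```text
t: 36.85
eef_pos: [0.5476, -0.0218, 0.0487]
tool_rot: [0.001, 0.171, 0.985, -0.0]
contact_force: [-1.8, -1.0, 7.2]
gripper_width: 0.165
grasp_force: 68.6
```

Run:
```python
from loc import *
im,c=snap('top','t15.png'); print(carrier(im,c,np.array([.54,-.02])))
o,ex,ey=tool(); print(o['eef_pos'],np.degrees(np.arctan2(ey[1],ey[0])))
im,c=snap('wrist','w15.png');M,h=masks(im)
for k in M: print(k,[(b[1],b[2].round(0)) for b in blobs(M[k],150)])
```

```text
(array([ 0.5387, -0.0412]), np.float64(-16.6), {'n': 2, 'scale': np.float64(1.155), 'res': np.float64(0.0047)})
[ 0.54761095 -0.02179222  0.04867575] 70.28586271144245
yellow [(np.int32(2298), array([336., 258.])), (np.int32(204), array([281., 298.])), (np.int32(378), array([  8., 357.]))]
red [(np.int32(2599), array([206., 258.])), (np.int32(222), array([259., 297.]))]
green [(np.int32(7691), array([218., 173.]))]
blue [(np.int32(7757), array([322., 173.]))]
```

carry_out:
  targets:
    - [0,0,0,-2,-1]
    - [0,0,0,-4.5,-1]
    - [0,0,0,-4.5,-1]
    - [0,0,0,-4.5,-1]
    - [0,0,0,-4.5,-1]
    - [0,0,0,-3,-1]
    - [0,0,0,-1.4,-1]
    - [0,0,0,0,-1]

```text
t: 37.75
eef_pos: [0.5483, -0.0208, 0.0487]
tool_rot: [0.001, -0.041, 0.999, 0.0]
contact_force: [0.0, 0.2, 6.4]
gripper_width: 0.166
grasp_force: 68.7
```

carry_out:
  targets:
    - [0.05,-0.5,0,0,-1]
    - [0.1,-1,0,0,-1]
    - [0.15,-1.5,0,0,-1]
    - [0.2,-2,0,0,-1]
    - [0.2,-2,0,0,-1]
    - [0.2,-2,0,0,-1]
    - [0.2,-1.5,0,0,-1]
    - [0.1,-1,0,0,-1]
    - [0.05,-0.5,0,0,-1]
    - [0,0,0,0,-1]

```text
t: 38.75
eef_pos: [0.546, -0.1403, 0.0487]
tool_rot: [0.001, -0.041, 0.999, 0.001]
contact_force: [-0.8, 3.2, 7.6]
gripper_width: 0.168
grasp_force: 68.8
```

Run:
```python
from loc import *
o,ex,ey=tool(); print(o['t'],o['eef_pos'],o['gripper_width'],o['contact_force'],delta(.5421,-.3184,.0487,94.7))
im,c=snap('top','t16.png'); print(carrier(im,c,o['eef_pos'][:2]))
im,c=snap('wrist','w16.png');M,h=masks(im)
for k in M: print(k,[(b[1],b[2].round(0)) for b in blobs(M[k],150)])
```

```text
38.75 [ 0.54596498 -0.14030747  0.04870574] 0.168419230987932 [-0.84821547  3.20604795  7.63460472] [  1.86 -17.72   0.     0.05]
(array([ 0.5415, -0.1252]), np.float64(-1.4), {'n': 2, 'scale': np.float64(1.188), 'res': np.float64(0.0059)})
yellow [(np.int32(8236), array([ 82., 178.])), (np.int32(2206), array([335., 258.])), (np.int32(181), array([281., 297.]))]
red [(np.int32(2595), array([206., 257.])), (np.int32(206), array([259., 297.]))]
green [(np.int32(7812), array([218., 173.]))]
blue [(np.int32(7740), array([322., 173.]))]
```

carry_out:
  targets:
    - [0.05,-0.5,0,0,-1]
    - [0.1,-1,0,0,-1]
    - [0.15,-1.5,0,0,-1]
    - [0.2,-2,0,0,-1]
    - [0.2,-2,0,0,-1]
    - [0.2,-2,0,0,-1]
    - [0.2,-2,0,0,-1]
    - [0.2,-2,0,0,-1]
    - [0.2,-1.8,0,0,-1]
    - [0.2,-1.5,0,0,-1]
    - [0.15,-1,0,0,-1]
    - [0.1,-0.5,0,0,-1]

```text
t: 40.05
eef_pos: [0.5416, -0.3185, 0.0487]
tool_rot: [0.001, -0.042, 0.999, 0.001]
contact_force: [-0.3, 10.2, 11.2]
gripper_width: 0.172
grasp_force: 69.3
```

carry_out:
  targets:
    - [0,0,0,0,-1]
    - [0,0,0,0,-1]

```text
t: 40.25
eef_pos: [0.5414, -0.3192, 0.0487]
tool_rot: [0.001, -0.042, 0.999, 0.0]
contact_force: [1.0, 4.1, 7.4]
gripper_width: 0.168
grasp_force: 68.8
```

Run:
```python
from loc import *
o,ex,ey=tool(); print(o['t'],o['eef_pos'],o['gripper_width'],o['contact_force'],delta(.5421,-.3184,.0487,94.7))
im,c=snap('top','t17.png'); im2,c2=snap('wrist','w17.png');M,h=masks(im2)
for k in M: print(k,[(b[1],b[2].round(0)) for b in blobs(M[k],150)])
cv2.imwrite('pics/both17.png',np.vstack([cv2.resize(im[160:290,310:470],(800,650))[40:340],cv2.resize(im2,(400,300)).repeat(2,1)[:, :800]])[...,::-1])
```

```text
40.25 [ 0.54144976 -0.31919586  0.04871697] 0.16829423079025313 [0.9768274  4.07773825 7.35569789] [-0.07  0.07  0.    0.08]
yellow [(np.int32(10952), array([267., 148.])), (np.int32(2209), array([335., 259.])), (np.int32(192), array([281., 298.])), (np.int32(307), array([270., 326.]))]
red [(np.int32(2596), array([206., 257.])), (np.int32(227), array([259., 296.]))]
green [(np.int32(7814), array([218., 173.]))]
blue [(np.int32(7783), array([322., 172.]))]
```

View pics/w17.png

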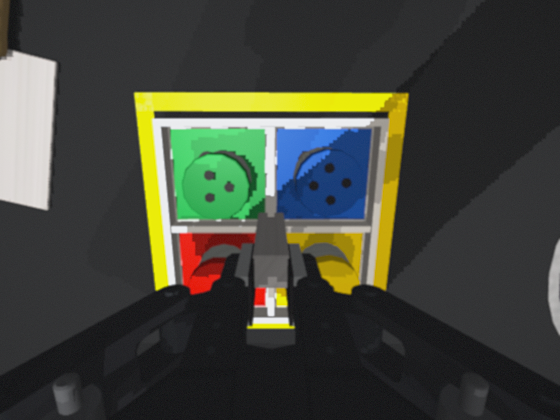

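The carrier sits evenly inside the yellow outline. I'll release, lift and head for the button.

carry_out:
  targets:
    - [0,0,0,0,0.2]
    - [0,0,0,0,0.2]
    - [0,0,0,0,0.2]
    - [0,0,0,0,0.2]
    - [0,0,-1,0,0.2]
    - [0,0,-3,0,0.2]
    - [0,0,-4,0,-1]
    - [0,0,-3,0,-1]
    - [-4,1.5,0,0,-1]
    - [-4,1.5,0,0,-1]
    - [-4,1.5,0,0,-1]
    - [-2,1,0,0,-1]

```text
t: 41.55
eef_pos: [0.6782, -0.2508, 0.1581]
tool_rot: [0.001, -0.043, 0.999, 0.001]
contact_force: [-0.0, 0.5, -0.7]
gripper_width: -0.003
grasp_force: 0.0
```

carry_out:
  targets:
    - [0,0,0,0,-1]
    - [0,0,0,0,-1]
    - [0,0,0,0,-1]
    - [0,0,0,0,-1]

```text
t: 41.95
eef_pos: [0.6735, -0.2557, 0.1577]
tool_rot: [-0.0, -0.04, 0.999, -0.0]
contact_force: [-0.3, -0.2, -0.1]
gripper_width: -0.002
grasp_force: 0.0
```

Run:
```python
from loc import *
o,ex,ey=tool(); print(o['t'],o['eef_pos'],o['gripper_width'],delta(.673,-.2555,.055))
for n in('top','wrist'):
    im,c=snap(n,n+'18.png')
    print(n,carrier(im,c,np.array([.5376,-.3188]),.09))
    M,h=masks(im)
    for b,a,ce in blobs(M['green'],60): print(a,ce.round(1),[onz(c,*ce,z).round(4) for z in(.045,.055,.06)])
```

```text
41.95 [ 0.67345081 -0.25566338  0.15766699] -0.002445300451362276 [ 0.04  0.02 10.27  0.  ]
top (array([nan, nan]), np.float64(nan), {'n': 1, 'scale': np.float64(nan), 'res': np.float64(nan)})
114 [360.8 179. ] [array([ 0.6732, -0.2563,  0.045 ]), array([ 0.6716, -0.2544,  0.055 ]), array([ 0.6708, -0.2534,  0.06  ])]
wrist (array([ 0.5434, -0.3299]), np.float64(-1.5), {'n': 4, 'scale': np.float64(0.748), 'res': np.float64(0.0205)})
982 [157.1  14.7] [array([ 0.5358, -0.3506,  0.045 ]), array([ 0.5385, -0.3471,  0.055 ]), array([ 0.5399, -0.3454,  0.06  ])]
1025 [273.1 205.9] [array([ 0.6744, -0.2533,  0.045 ]), array([ 0.6717, -0.2536,  0.055 ]), array([ 0.6704, -0.2537,  0.06  ])]
133 [185.5 200.5] [array([ 0.6757, -0.3287,  0.045 ]), array([ 0.6729, -0.326 ,  0.055 ]), array([ 0.6716, -0.3247,  0.06  ])]loc.py:28: RuntimeWarning: invalid value encountered in scalar divide
  s=(w*b.conj()).sum()/(abs(b)**2).sum(); a=np.angle(s)
```

carry_out:
  targets:
    - [0.1,0.2,3,0,-1]
    - [0,0,3,0,-1]
    - [0,0,2,0,-1]
    - [0,0,1,0,-1]
    - [0,0,0.5,0,-1]
    - [0,0,0.4,0,-1]
    - [0,0,0.4,0,-1]
    - [0,0,0,0,-1]

```text
t: 42.85
eef_pos: [0.6731, -0.2525, 0.0606]
tool_rot: [-0.0, -0.041, 0.999, 0.001]
contact_force: [-17.3, 5.9, 34.6]
gripper_width: -0.002
grasp_force: 17.5
```

carry_out:
  targets:
    - [0,0,0.3,0,-1]
    - [0,0,0.3,0,-1]
    - [0,0,0.3,0,-1]
    - [0,0,0,0,-1]
    - [0,0,0,0,-1]

```text
t: 43.35
eef_pos: [0.6734, -0.2527, 0.0596]
tool_rot: [0.001, -0.041, 0.999, 0.001]
contact_force: [-38.0, 14.7, 84.4]
gripper_width: -0.004
grasp_force: 41.4
```

The stop is firm at z ≈ 0.060. I'll back off in small steps and read the force, which shows whether the button was sprung down 6 mm or the tips met its surround.

carry_out:
  targets:
    - [0,0,-0.9,0,-1]
    - [0,0,-0.5,0,-1]
    - [0,0,0,0,-1]

```text
t: 43.65
eef_pos: [0.6754, -0.2531, 0.0625]
tool_rot: [0.003, -0.041, 0.999, -0.001]
contact_force: [2.2, -1.4, 4.7]
gripper_width: -0.001
grasp_force: 2.0
```

carry_out:
  targets:
    - [0,0,-0.2,0,-1]
    - [0,0,0,0,-1]

```text
t: 43.85
eef_pos: [0.6751, -0.253, 0.0621]
tool_rot: [0.002, -0.041, 0.999, -0.001]
contact_force: [2.1, -1.5, 3.4]
gripper_width: -0.001
grasp_force: 2.1
```

carry_out:
  targets:
    - [0,0,-0.2,0,-1]
    - [0,0,0,0,-1]

```text
t: 44.05
eef_pos: [0.674, -0.2523, 0.0632]
tool_rot: [0.0, -0.041, 0.999, -0.0]
contact_force: [1.6, -1.3, 3.8]
gripper_width: 0.0
grasp_force: 1.8
```

carry_out:
  targets:
    - [0,0,-0.2,0,-1]
    - [0,0,0,0,-1]

```text
t: 44.25
eef_pos: [0.6732, -0.252, 0.065]
tool_rot: [-0.0, -0.041, 0.999, 0.0]
contact_force: [1.7, -1.9, 2.3]
gripper_width: 0.001
grasp_force: 1.3
```

carry_out:
  targets:
    - [0,0,-0.3,0,-1]
    - [0,0,0,0,-1]

```text
t: 44.45
eef_pos: [0.6726, -0.2516, 0.0678]
tool_rot: [-0.001, -0.041, 0.999, 0.001]
contact_force: [-0.0, 0.0, -0.3]
gripper_width: -0.001
grasp_force: 0.0
```

carry_out:
  targets:
    - [0,0,-0.3,0,-1]
    - [0,0,0,0,-1]

```text
t: 44.65
eef_pos: [0.6731, -0.2519, 0.0712]
tool_rot: [-0.0, -0.041, 0.999, 0.0]
contact_force: [0.2, -0.3, 0.9]
gripper_width: -0.001
grasp_force: 0.0
```

Force read about 5 N at 0.0625 and fell to zero at 0.067. So the button travelled its full 6 mm onto the hard stop and has sprung back. Next is back to the carrier.

carry_out:
  targets:
    - [0,0,-3,0,-1]
    - [0,0,-4,0,-1]
    - [0,0,-3,0,0.3]
    - [3,-1.2,0,0,0.3]
    - [4,-1.6,0,0,0.3]
    - [4,-1.6,0,0,0.3]
    - [2.9,-1.2,0,0,0.3]
    - [0,0,0,0,0.3]
    - [0,0,0,0,0.3]

```text
t: 45.55
eef_pos: [0.5392, -0.3197, 0.1715]
tool_rot: [0.0, -0.041, 0.999, 0.0]
contact_force: [0.3, -0.3, -0.1]
gripper_width: 0.651
grasp_force: 0.0
```

Run:
```python
from loc import *
o,ex,ey=tool(); print(o['t'],o['eef_pos'],o['gripper_width'],delta(.5385,-.319,.043,94.7))
im,c=snap('wrist','w19.png'); print(proj(c,[.5376,-.3188,.07]))
M,h=masks(im); M.pop('yellow'); W=[];B=[]
for k in M:
    m=M[k]; b=max(blobs(m,100),key=lambda b:b[1]); (u,v),wh,_=cv2.minAreaRect(hull(b[0])); print(k,b[1],onz(c,u,v,.006).round(4))
# post top: bright grey blob near the projection
im,c=snap('top','t19.png'); M,_=masks(im)
for k in M: print('top',k,[(b[1],onz(c,*b[2],.006).round(3)) for b in blobs(M[k],40) if abs(b[2][0]-383)<45 and b[2][1]>185])
```

```text
45.55 [ 0.53915384 -0.3197022   0.1714726 ] 0.6506621304766779 [ 0.06  0.08 12.85 -0.05]
(np.float64(271.78851491685714), np.float64(206.58641606448973))
red 2406 [ 0.5695 -0.3494  0.006 ]
green 3040 [ 0.5065 -0.3544  0.006 ]
blue 3043 [ 0.5008 -0.2908  0.006 ]
top yellow [(np.int32(935), array([ 0.534, -0.302,  0.006])), (np.int32(457), array([ 0.566, -0.285,  0.006]))]
top red [(np.int32(267), array([ 0.583, -0.347,  0.006]))]
top green [(np.int32(366), array([ 0.504, -0.354,  0.006]))]
top blue [(np.int32(460), array([ 0.503, -0.291,  0.006]))]
```

View pics/w19.png

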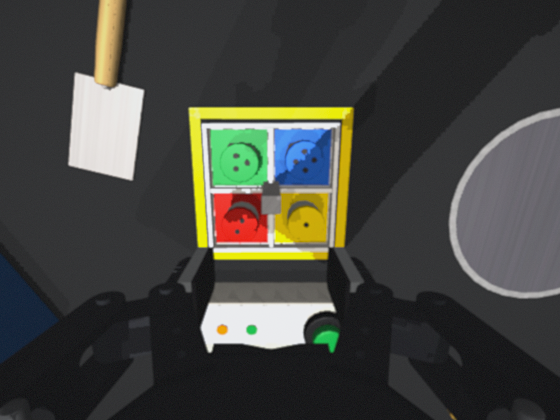

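Carrier is square and centred in the outline, and the post at (271,207) is where predicted (271.8,206.6). I'll grip it and slide it back.

carry_out:
  targets:
    - [0.1,0,3,0,0.3]
    - [0,0,4,0,0.3]
    - [0,0,3.5,0,0.3]
    - [0,0,1.8,0,0.3]
    - [0,0,0.5,0,0.3]
    - [0,0,0,0,0.3]
    - [0,0,0,0,-1]
    - [0,0,0,0,-1]
    - [0,0,0,0,-1]
    - [0,0,0,0,-1]
    - [0,0,0,0,-1]
    - [0,0,0,0,-1]

```text
t: 46.85
eef_pos: [0.5396, -0.3197, 0.0448]
tool_rot: [0.001, -0.041, 0.999, -0.0]
contact_force: [-0.6, 0.6, 6.4]
gripper_width: 0.171
grasp_force: 69.5
```

Run:
```python
from loc import *
o,ex,ey=tool(); print(o['t'],o['eef_pos'],o['gripper_width'],o['grasp_force'],o['contact_force'], delta(o['eef_pos'][0],o['eef_pos'][1]+.2966,.048,94.7))
```

```text
46.85 [ 0.53956478 -0.31968843  0.04482873] 0.17147789696652802 69.52647686004639 [-0.55556623  0.64590392  6.3924338 ] [-2.45 29.56 -0.32  0.03]
```

carry_out:
  targets:
    - [-0.05,0.5,0,0,-1]
    - [-0.1,1,0,0,-1]
    - [-0.15,1.5,0,0,-1]
    - [-0.15,2,0,0,-1]
    - [-0.15,2,0,0,-1]
    - [-0.15,2,0,0,-1]
    - [-0.15,2,0,0,-1]
    - [-0.15,2,0,0,-1]
    - [-0.15,1.5,0,0,-1]
    - [-0.1,1,0,0,-1]
    - [-0.05,0.5,0,0,-1]
    - [0,0,0,0,-1]

```text
t: 48.05
eef_pos: [0.5402, -0.1599, 0.0448]
tool_rot: [0.002, -0.041, 0.999, -0.001]
contact_force: [-1.2, -3.5, 6.8]
gripper_width: 0.176
grasp_force: 69.8
```

Run:
```python
from loc import *
o,ex,ey=tool(); print(o['t'],o['eef_pos'],o['gripper_width'],o['grasp_force'],o['contact_force'], delta(.5396,-.0231,.0448,94.7))
im,c=snap('wrist'); M,h=masks(im)
for k in M: print(k,[(b[1],b[2].round(0)) for b in blobs(M[k],150)])
```

```text
48.05 [ 0.54015271 -0.15990206  0.0447667 ] 0.17582805472907592 69.78657245635986 [-1.19631445 -3.5312941   6.82964834] [-1.070e+00  1.364e+01 -0.000e+00  1.000e-02]
yellow [(np.int32(6825), array([106., 143.])), (np.int32(1965), array([338., 262.])), (np.int32(179), array([282., 304.])), (np.int32(1859), array([ 61., 310.]))]
red [(np.int32(2316), array([204., 260.])), (np.int32(198), array([259., 304.]))]
green [(np.int32(8003), array([217., 177.]))]
blue [(np.int32(7981), array([323., 177.]))]
```

carry_out:
  targets:
    - [-0.05,0.5,0,0,-1]
    - [-0.1,1,0,0,-1]
    - [-0.15,1.5,0,0,-1]
    - [-0.15,2,0,0,-1]
    - [-0.15,2,0,0,-1]
    - [-0.15,2,0,0,-1]
    - [-0.15,2,0,0,-1]
    - [-0.1,1.3,0,0,-1]
    - [-0.1,0.9,0,0,-1]
    - [-0.05,0.45,0,0,-1]
    - [0,0,0,0,-1]
    - [0,0,0,0,-1]

```text
t: 49.3
eef_pos: [0.5404, -0.0234, 0.0448]
tool_rot: [0.002, -0.041, 0.999, -0.001]
contact_force: [-0.5, -4.0, 8.1]
gripper_width: 0.17
grasp_force: 70.0
```

carry_out:
  targets:
    - [0,0,0,0,0.2]
    - [0,0,0,0,0.2]
    - [0,0,0,0,0.2]
    - [0,0,0,0,0.2]
    - [0,0,-1,0,0.2]
    - [0,0,-3,0,0.2]
    - [0,0,-4,0,0.3]
    - [0,0,-4,0,0.3]
    - [3,1,-2,0,0.3]
    - [4,2,0,0,0.3]
    - [4,3,0,0,0.3]
    - [0,4,0,0,0.3]

```text
t: 50.5
eef_pos: [0.4156, 0.0666, 0.1832]
tool_rot: [-0.002, -0.039, 0.999, -0.0]
contact_force: [1.6, -0.2, -1.0]
gripper_width: 0.65
grasp_force: 0.0
```

carry_out:
  targets:
    - [0,4,0,0,0.3]
    - [0,4,0,0,0.3]
    - [0,4,0,0,0.3]
    - [0,4,0,0,0.3]
    - [0,4,0,0,0.3]
    - [0,0,0,0,0.3]
    - [0,0,0,0,0.3]

```text
t: 51.2
eef_pos: [0.4044, 0.2685, 0.1836]
tool_rot: [0.0, -0.042, 0.999, -0.0]
contact_force: [0.1, -1.0, -0.3]
gripper_width: 0.647
grasp_force: 0.0
```

Run:
```python
from loc import *
o=bot.get_obs(); print(o['t'],o['eef_pos'],o['contact_force'])
im,c=snap('top','t20.png'); t,a,i=carrier(im,c,np.array([.5376,-.022]),.1); print(t,a,i)
g=cv2.cvtColor(im,cv2.COLOR_RGB2GRAY)
m=(g[185:285,215:318]>75).astype(np.uint8); n,l,s,ce=cv2.connectedComponentsWithStats(m); k=1+s[1:,4].argmax(); p=hull(l==k)[:,0]+[215,185]
q=np.array([onz(c,u,v,0)[:2] for u,v in p])*1000; print('ring',cv2.fitEllipse(q.astype(np.float32)))
# lids: local circle search around each expected lid centre
for n,pp in pockets(t,a).items():
    u,v=proj(c,[*pp,.034]); r=cv2.resize(g[int(v)-14:int(v)+14,int(u)-14:int(u)+14],None,fx=8,fy=8,interpolation=cv2.INTER_CUBIC)
    h=cv2.HoughCircles(r,cv2.HOUGH_GRADIENT,1,40,param1=60,param2=10,minRadius=50,maxRadius=72)
    print(n,pp,None if h is None else [onz(c,z[0]/8+int(u)-14,z[1]/8+int(v)-14,.034)[:2].round(4) for z in h[0][:2]])
```

```text
51.2 [0.40439284 0.2685165  0.18361553] [ 0.14882119 -0.97761081 -0.34277627]
[ 0.5375 -0.0226] 5.1 {'n': 4, 'scale': np.float64(1.001), 'res': np.float64(0.0006)}
ring ((537.7648315429688, -22.147750854492188), (210.82264709472656, 212.4190216064453), 8.389201164245605)
yellow [0.5661 0.0116] [array([0.5628, 0.0122]), array([5.776e-01, 1.000e-04])]
red [ 0.5717 -0.0512] [array([ 0.5593, -0.0442]), array([ 0.58  , -0.0448])]
green [ 0.5089 -0.0568] [array([ 0.5095, -0.0536]), array([ 0.521 , -0.0448])]
blue [0.5033 0.006 ] [array([ 0.511 , -0.0055]), array([0.486 , 0.0091])]
```

Run:
```python
from loc import *
im,c=snap('top'); t=carrier(im,c,np.array([.5376,-.022]),.1); print(t)
M,_=masks(im)
stray={k:[onz(c,*b[2],.03)[:2].round(3) for b in blobs(M[k],60) if .3<onz(c,*b[2],0)[0]<.8 and abs(onz(c,*b[2],0)[1])<.4 and np.linalg.norm(onz(c,*b[2],0)[:2]-[.5376,-.022])>.09] for k in M}; print(stray)
if np.linalg.norm(t[0]-[.5377,-.0222])<.004 and t[2]['n']==4 and not stray['red'] and not stray['blue']: print(bot.hand_in())
```

```text
(array([ 0.5375, -0.0226]), np.float64(5.1), {'n': 4, 'scale': np.float64(1.001), 'res': np.float64(0.0006)})
{'yellow': [array([ 0.536, -0.311]), array([0.452, 0.18 ])], 'red': [], 'green': [array([ 0.676, -0.259])], 'blue': []}
the job is handed in; nothing more can be done
None
```

The job is handed in with all steps done in the order asked: old tins back in the crate, all four coloured tins loaded, start button pressed, and the carrier back within about 1 mm of its ring's centre. I last saw the lids in their pockets in a picture just before the return slide; after it I checked the carrier's position and that no red, blue or green tin lay loose on the bench, but did not look at the lids again.

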